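Unlock and lift the loaded disc carrier from its dock

ROBOT

A 7-joint arm with a two-finger parallel gripper is mounted at the origin on a cart in front of the work surface, level with it; the furniture and walls round the work are solid. World frame = base frame: x ahead of the robot, y to its left, z up, the work surface at z = 0. Lengths are in m, angles in rad, forces in N, time in s.
With the tool pointing down it reaches from about 0.425 to 0.875 m from the base axis. Payload 4.7 kg.
Tool frame: the origin (TCP) lies midway between the tips of the shut fingers; the grasp point (between the pads) lies 19 mm behind it; z points along the fingers, y is the direction in which the jaws open and shut (so a half turn about z gives the same grasp; the last joint's range is limited). The gripper opens to 87 mm and grips with 3 to 60 N. Pads are 19 mm wide; open, the fingers measure 117 mm over their backs; the gripper's body (75 mm by 190 mm) begins 51 mm behind the grasp point.
Start: joints at [1.194, 0.321, -0.07, 1.45, 0.023, 1.371, -0.057], TCP at [0.248, -0.601, 0.223] pointing down, gripper open.
Joint ranges: [-2.86, 2.86], [-0.3, 2.09], [-1.38, 1.24], [0.06, 2.45], [-1.56, 4.7], [0.09, 2.05], [-2.69, 2.69]. Speed limits (rad/s): [2.57, 2.57, 3.14, 3.14, 3.14, 3.14, 3.14].

INTERFACE

Orientations are given as a rotation vector (axis times angle).
In Python, from bench import ctrl, optics gives the robot as it stands. The module is installed in compiled form; this text tells all that it offers.
- The arm moves only by the tool step_arm, never from a script. Its argument "deltas" is a list of rows, each a list of 7 numbers: the turn, a rotation vector about the tool's x, y, z in degrees, then the shift along the tool's x, y, z in mm, then the finger opening in mm, from 0 to 87. A call has exactly 8 rows; each row is the pose to reach, as a shift and turn from the pose commanded when the call began, along the tool's axes at that moment; what a row does not reach only later rows make up. A row lasts 1/8 s, in which the tool goes at most 62.5 mm and 10.7 degrees, less where a joint would pass 70% of its speed; a pose out of reach is approached as far as the arm can. A call with a gripper value outside its range is refused whole. The fingers move at their own pace and stop on an object; "newtons" is the grip in N (left out, the last holds). Time passes only in rows, so rows that repeat a pose let the fingers close, or fill a call up. It gives the time, the measured TCP pose, the force and the opening at its end, in the units of the state.
- ctrl.get_state(): the state, without advancing time (a new reading comes with each control period).
- optics.get_image(name): name is "scene" or "top" or "wrist"; returns the picture (480x640x3 uint8, red, green, blue); there is no depth.
- optics.get_calibration(name): a dict with "K" (3x3 intrinsics, pixels), "R" (3x3) and "t" (3): a world point X has camera coordinates R X + t. Camera axes: x right, y down, z forward; pixel columns grow to the right and rows downward; lengths in m; the calibration is good to about 2 mm. A picture is of the moment at which its call begins: read the wrist's pose just before it. get_calibration takes no time and is no camera call; for the wrist camera it gives the pose at the moment of the call.
- ctrl.close_job(): hands the job in, once; it reports no verdict.
The state is a dict: "time": time; "joint_positions": joint angles; "qd": joint speeds; "joint_torque": joint torques, N m; "position": TCP position; "tool_rot": TCP orientation; "ft_force": force on the tool from outside, world axes, zero at the start; "torque": the same for the moment, N m; "grip_width": opening from 0.0 (shut) to 1.0 (fully open).
Only numpy, scipy, OpenCV 4.12 (cv2) and the standard library are available. Lean on these libraries where they do the work, as an engineer would, in place of code of your own. Each camera call takes 0.05 s, during which the arm holds its last target.

TASK

The carrier with the four turned discs is locked on its loading dock, and I want to wipe the dock's seat under it. Slide the locking bar by its black knob all the way to its release stop (the green mark, to the dock's left) while the carrier still sits in place, then take the carrier by its handle, lift it straight up until it hangs about 10 cm above its seat, and finish still holding it there over the dock, steady and level. Keep it level all the way so every disc stays lying in its pocket, leave the bar released, and do not disturb the other things on the bench.

Things in the scene. Friction and masses are not known exactly. Their poses are not given: they have to be found in the camera images.
- dock: Fixed loading dock: a dark steel jig plate 190 x 210 mm, seat for the carrier 22 mm above the bench. Origin on the bench under the middle of the carrier's seat; z up, y along the slide bar (to the dock's left), -x to its front edge, where the bar runs. The dock is turned by up to about 0.3 rad. Small steel locators stand 6 mm above the seat round the carrier with 1.5 mm clearance each way.
- lock_bar (a joint): Travel of the steel locking bar along the dock's +y, in m: 0 = fully locked stop, 0.034 = release stop. It is met somewhere in the locked part (0 to 0.012). Two yellow tongues on the bar, 14 mm wide, reach over the carrier's front lip; only near the release stop (over 0.029) do they stand in the lip's two 24 mm notches. Stiff slide, about 2 N of friction, stays where it is left.
- lock_knob (a point): Black upright round knob on the middle of the locking bar, 16 mm diameter, 28 mm of straight shank; this point is on its axis, 11 mm below its top (top 80 mm above the bench). It moves with the bar. It stands 90 mm in front of the carrier's handle; the bar's two aluminium keepers beside it are 46 mm high and at least 25 mm away on either side.
- carrier: Loose aluminium disc carrier, plate 110 (x) x 150 (y) x 10 mm with a 6 mm thick notched lip along its -x edge (12 mm wider), arch handle on top, 0.22 to 0.45 kg without discs. Origin at the centre of the plate's underside, z up; its axes agree with the dock's while it is docked, and it then stands directly over the dock's origin, 22 mm up.
- carrier_grip (a point): Middle of the carrier's black handle bar: bar 12 mm thick (carrier x), 112 mm long (carrier y), 16 mm high; this point is the bar's centre, 68 mm above the plate's underside. The bar stands on two 10 mm posts at 45 mm either side; between the posts 39 mm or more are free under the bar.
- disc_0: Turned steel disc, 32 to 36 mm across, 12 to 15 mm high, 0.09 kg, lying loosely in a 4 mm deep pocket of the carrier (pocket diameter 38 mm). Origin at the centre of its underside.
- pocket_0 (a point): Centre of the floor of the carrier pocket in which disc_0 lies; 6 mm above the carrier's underside, at x -31, y +40 mm on the carrier. Moves with the carrier.
- disc_1: Turned steel disc, 32 to 36 mm across, 12 to 15 mm high, 0.09 kg, lying loosely in a 4 mm deep pocket of the carrier (pocket diameter 38 mm). Origin at the centre of its underside.
- pocket_1 (a point): Centre of the floor of the carrier pocket in which disc_1 lies; 6 mm above the carrier's underside, at x -31, y -40 mm on the carrier. Moves with the carrier.
- disc_2: Turned steel disc, 32 to 36 mm across, 12 to 15 mm high, 0.09 kg, lying loosely in a 4 mm deep pocket of the carrier (pocket diameter 38 mm). Origin at the centre of its underside.
- pocket_2 (a point): Centre of the floor of the carrier pocket in which disc_2 lies; 6 mm above the carrier's underside, at x +31, y +40 mm on the carrier. Moves with the carrier.
- disc_3: Turned steel disc, 32 to 36 mm across, 12 to 15 mm high, 0.09 kg, lying loosely in a 4 mm deep pocket of the carrier (pocket diameter 38 mm). Origin at the centre of its underside.
- pocket_3 (a point): Centre of the floor of the carrier pocket in which disc_3 lies; 6 mm above the carrier's underside, at x +31, y -40 mm on the carrier. Moves with the carrier.
- mouse: Bystander: black computer mouse, 98x62x33 mm. Origin at the centre of its underside.
- spray_cap: Bystander: blue round cap, 50 mm across, height 30 mm. Origin at the centre of its underside.
- loupe: Bystander: black round eye loupe standing upright, 31 mm across, height 31 mm. Origin at the centre of its underside.
- vial_a: Bystander: small white round pot, 34 mm across, height 28 mm. Origin at the centre of its underside.
- coffee_mug: Fixed obstacle near the front right corner of the bench: white dotted mug, 93 mm high, 78 mm across (114 with its handle). Origin at the centre of its underside. (Another obstacle, not listed: an open laptop fixed on the left, its lid up to about 0.25 m high, its right side from about x 0.5, y 0.15 to x 0.8, y 0.07.)
Mind the look-alikes: they are no part of the job. Leave any brown or pink look-alike of the disc_3 alone.

How it is judged:
By the outcome, as a careful person would: the job done as asked, in the order asked, and still so for the second after the job is handed in, while the arm keeps its last pose, push and grip.
It also fails if it takes over 42 s, if anything falls off the work surface, if the arm or the gripper's body presses on something with over 40 N, if the wrist force passes 120 N, or if a joint passes its speed limit or range.

## Working session

There is one attempt and no reset: what is moved stays moved. The work goes in short steps, Python scripts to look and compute and a tool call to move; the robot and the scene stay as the last step left them, time stands still between calls to the robot, and variables do not carry over. Pictures are saved under pics/ and viewed, and the job is handed in when it is done.

Besides the shell and the picture viewer there is one more tool, called after "Emit:" by a JSON object that holds its "name" and its "arguments", one argument or row to a line. step_arm: Moves the arm, as the interface text tells. Its arguments: {"type":"object","properties":{"deltas":{"type":"array"},"newtons":{"type":"number"}},"required":["deltas"]}

```bash
mkdir -p pics
python3 - <<'E'
from bench import ctrl, optics
import cv2
s=ctrl.get_state();print(s)
for n in("scene","top"):
    c=optics.get_calibration(n);print(n,c)
    cv2.imwrite(f"pics/{n}0.png",optics.get_image(n)[:,:,::-1])
E
```

```text
{'time': 0.0, 'joint_positions': array([ 1.19407585,  0.32180149, -0.07007684,  1.45168293,  0.02261834,
        1.37073926, -0.05688784]), 'qd': array([ 0.00070687, -0.00052855,  0.00054443, -0.00010106, -0.00021936,
        0.00115704, -0.00019131]), 'joint_torque': array([ 3.74180272e-04, -4.91288638e+01, -4.03594449e-01, -3.12524521e+01,
       -6.39846898e-02,  4.37054154e-02,  1.48402469e-04]), 'position': array([ 0.24735533, -0.6005152 ,  0.22147141]), 'tool_rot': array([-3.08004116e+00, -6.09713819e-01,  7.40300635e-04]), 'ft_force': array([-0.50927465,  0.55264503, -1.2789846 ]), 'torque': array([-0.01741813, -0.0406967 , -0.00029569]), 'grip_width': 1.0047146645000988}
scene {'K': array([[549.18357478,   0.        , 311.74387765],
       [  0.        , 549.18357478, 236.27741048],
       [  0.        ,   0.        ,   1.        ]]), 'R': array([[-0.70175315, -0.7124169 ,  0.00216279],
       [-0.5378406 ,  0.52779425, -0.65738932],
       [ 0.46719375, -0.46248827, -0.75354801]]), 't': array([0.3865548 , 0.36764103, 0.96178064])}
top {'K': array([[555.25097051,   0.        , 312.79018647],
       [  0.        , 555.25097051, 240.81299087],
       [  0.        ,   0.        ,   1.        ]]), 'R': array([[-1.51062893e-02, -9.99882689e-01, -2.53144711e-03],
       [-9.81094833e-01,  1.53108677e-02, -1.92920981e-01],
       [ 1.92937108e-01, -4.30730470e-04, -9.81211031e-01]]), 't': array([-0.04101164,  0.58609363,  1.05206338])}
```

View pics/scene0.png

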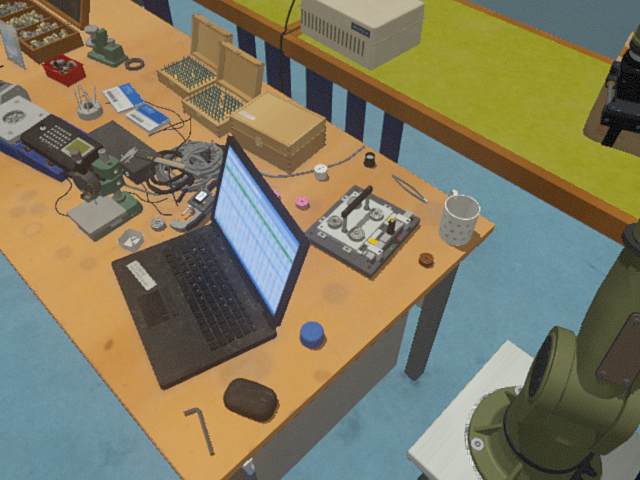

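View pics/top0.png

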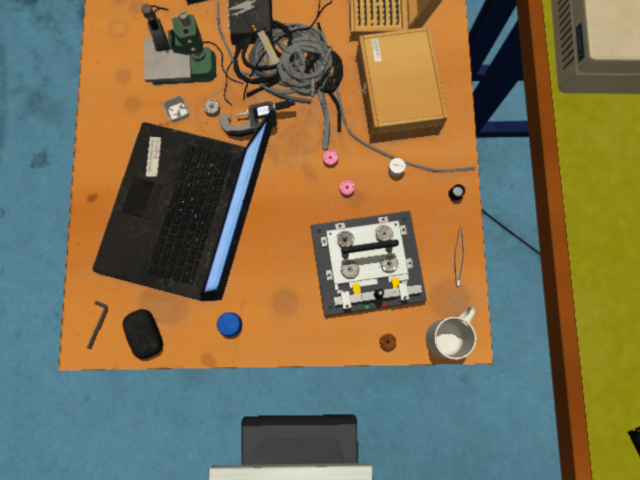

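The dock is at about (368,263) in the top view. The black handle bar runs (342,250)–(397,243) and the knob is at (379,294). I'll zoom in on it.

```bash
cat > h.py <<'E'
import numpy as np,cv2
from bench import ctrl,optics
def ray(n,u,v,c=None):
    c=c or optics.get_calibration(n)
    d=c["R"].T@np.linalg.inv(c["K"])@np.array([u,v,1.]);o=-c["R"].T@c["t"];return o,d
def onz(n,u,v,z,c=None):
    o,d=ray(n,u,v,c);return o+d*(z-o[2])/d[2]
def proj(n,X,c=None):
    c=c or optics.get_calibration(n)
    p=c["K"]@(c["R"]@np.array(X)+c["t"]);return p[:2]/p[2]
E
python3 - <<'E'
from h import *
im=cv2.imread("pics/top0.png")[205:325,300:440]
cv2.imwrite("pics/topz.png",cv2.resize(im,None,fx=5,fy=5,interpolation=cv2.INTER_CUBIC))
im=cv2.imread("pics/scene0.png")[175:280,300:440]
cv2.imwrite("pics/scz.png",cv2.resize(im,None,fx=5,fy=5,interpolation=cv2.INTER_CUBIC))
E
```

```text
(no output)
```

View pics/topz.png

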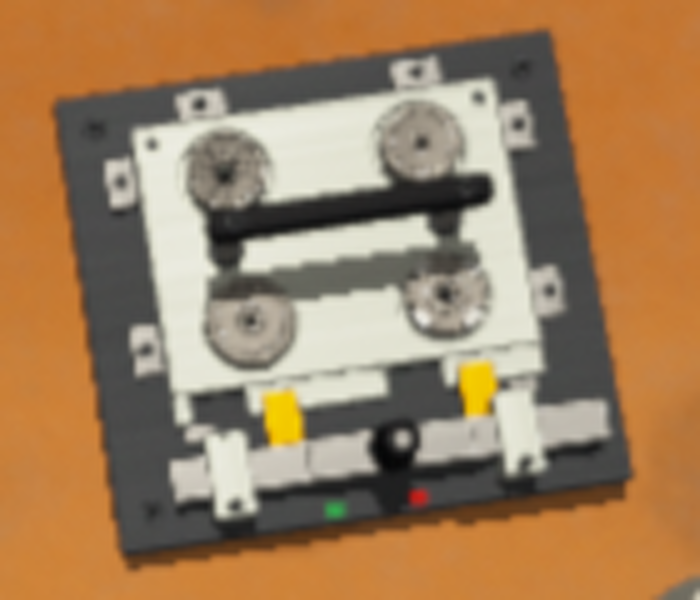

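View pics/scz.png

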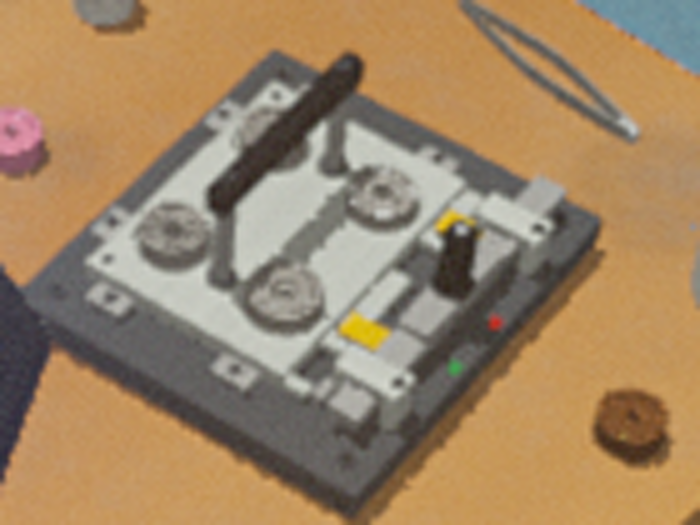

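Run:
```python
from h import *
c=optics.get_calibration("top");print("cam",-c["R"].T@c["t"])
T=lambda u,v,z:onz("top",300+(u-2)/5,205+(v-2)/5,z,c)
S=lambda u,v,z:onz("scene",300+(u-2)/5,175+(v-2)/5,z)
d={k:T(*p,.0415) for k,p in dict(d2=(228,170),d3=(422,140),d0=(252,328),d1=(447,297)).items()}
m=sum(d.values())/4;y=(d['d2']+d['d0']-d['d3']-d['d1']);x=d['d2']+d['d3']-d['d0']-d['d1']
print("discs",m,np.linalg.norm(y)/2,np.linalg.norm(x)/2,np.arctan2(-y[0],y[1]),np.arctan2(x[1],x[0]))
d={k:S(*p,.0415) for k,p in dict(d2=(172,228),d3=(272,133),d0=(287,290),d1=(382,190)).items()}
m2=sum(d.values())/4;y=(d['d2']+d['d0']-d['d3']-d['d1']);x=d['d2']+d['d3']-d['d0']-d['d1']
print("sc discs",m2,np.linalg.norm(y)/2,np.linalg.norm(x)/2,np.arctan2(-y[0],y[1]),np.arctan2(x[1],x[0]))
a=T(215,218,.098);b=T(488,185,.098);print("bar",(a+b)/2,np.linalg.norm(a-b),np.arctan2(-(a-b)[0],(a-b)[1]))
a=S(218,193,.098);b=S(350,66,.098);print("bar sc",(a+b)/2,np.linalg.norm(a-b),np.arctan2(-(a-b)[0],(a-b)[1]))
print("knob",T(402,438,.08),S(460,230,.08))
# plate corners dock 22mm
P=[T(55,102,.022),T(548,32,.022),T(632,472,.022),T(125,548,.022)]
print(np.round(P,4),sum(P)/4,[np.linalg.norm(P[i]-P[i-1]) for i in range(4)])
a=P[0]-P[1]+P[3]-P[2];print(np.arctan2(-a[0],a[1]))
print("marks",T(336,510,.022),T(418,497,.022))
print("edges",onz("top",368,368,0),onz("top",484,200,0))
```

```text
cam [ 0.37141183 -0.04952727  1.14526213]
discs [ 0.56525628 -0.15917923  0.0415    ] 0.07969376221698157 0.06512497182867723 0.14190770421828497 0.1184143774118812
sc discs [ 0.56550112 -0.15530389  0.0415    ] 0.07828166938657422 0.062420521158193604 0.12953865594455471 0.14930391709665192
bar [ 0.56764052 -0.15949805  0.098     ] 0.10578426401611611 0.10655875500834716
bar sc [ 0.56335952 -0.15234739  0.098     ] 0.10153132955645769 0.12370378379087066
knob [ 0.47833635 -0.17748553  0.08      ] [ 0.47846172 -0.17456506  0.08      ]
[[ 0.6258 -0.046   0.022 ]
 [ 0.6524 -0.2518  0.022 ]
 [ 0.469  -0.2768  0.022 ]
 [ 0.4416 -0.0715  0.022 ]] [ 0.54720514 -0.16149406  0.022     ] [np.float64(0.18587672149103324), np.float64(0.20748774402851705), np.float64(0.185124207532611), np.float64(0.20709818162266902)]
0.1306604121308916
marks [ 0.45554737 -0.15675875  0.022     ] [ 0.46025979 -0.18998529  0.022     ]
edges [ 0.33423219 -0.15710672  0.        ] [ 0.67954889 -0.41620889  0.        ]
```

```bash
cat >> h.py <<'E'
from scipy.spatial.transform import Rotation as Ro
def toolR(yaw): # tool y axis at angle yaw, z down
    y=np.array([np.cos(yaw),np.sin(yaw),0]);z=np.array([0,0,-1.]);x=np.cross(y,z)
    return np.stack([x,y,z],1)
def delta(pos,yaw,s=None):
    s=s or ctrl.get_state();R=Ro.from_rotvec(s["tool_rot"])
    rv=(R.inv()*Ro.from_matrix(toolR(yaw))).as_rotvec(degrees=True)
    t=R.inv().apply(np.array(pos)-s["position"])*1000
    print("turn",rv.round(2),"shift",t.round(1));return rv,t
E
python3 - <<'E'
from h import *
delta([.478,-.177,.20],.13)
print(onz("top",455,333,.093))
E
```

```text
turn [-9.000e-02 -6.000e-02 -7.505e+01] shift [ 374.6 -303.7   22.1]
[ 0.39858189 -0.31311623  0.093     ]
```

Emit:
{"name": "step_arm", "arguments": {
  "deltas": [
    [0,0,-9.4,47,-38,2,87],
    [0,0,-18.8,94,-76,4,87],
    [0,0,-28.1,140,-114,6,87],
    [0,0,-37.5,187,-152,8,87],
    [0,0,-46.9,234,-190,10,87],
    [0,0,-56.3,281,-228,14,70],
    [0,0,-65.6,328,-266,18,60],
    [0,0,-75,375,-304,22,50]
  ]
}}

```text
time: 1.1
position: [0.4789, -0.1753, 0.2003]
tool_rot: [2.067, 2.365, -0.001]
ft_force: [0.4, -0.9, -0.7]
grip_width: 0.745
```

Run:
```python
from h import *
s=ctrl.get_state();print(s["time"],s["position"],s["tool_rot"],s["qd"].round(2))
print(s["joint_positions"].round(3),s["grip_width"])
c=optics.get_calibration("wrist");print(c)
cv2.imwrite("pics/w1.png",optics.get_image("wrist")[:,:,::-1])
```

```text
1.1 [ 0.47891801 -0.17532034  0.20029984] [ 2.06738224e+00  2.36508785e+00 -6.01176039e-04] [-0.51  0.16 -0.49 -0.07  0.1  -0.06  0.29]
[ 0.799  0.061 -0.517  1.808  0.032  1.28   0.408] 0.7446042991907345
{'K': array([[344.88659533,   0.        , 318.1979017 ],
       [  0.        , 344.88659533, 238.11128466],
       [  0.        ,   0.        ,   1.        ]]), 'R': array([[ 0.99102434,  0.13367771, -0.00101644],
       [ 0.12991613, -0.96129017,  0.24298769],
       [ 0.03150494, -0.24093876, -0.97002884]]), 't': array([-0.45137817, -0.25524495,  0.31017454])}
```

View pics/w1.png

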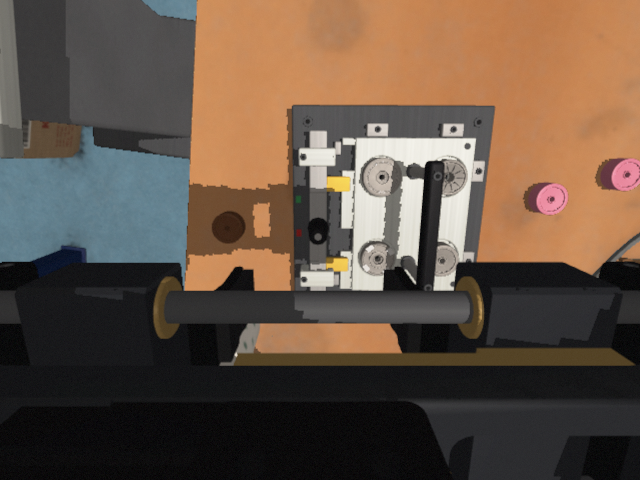

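Wrist view: knob top at about (318,229), handle bar from (433,165) to (427,290), red mark (298,232), green mark (298,199). I'll zoom in and measure.

Run:
```python
from h import *
import pickle
for i in range(1):
    c=optics.get_calibration("wrist");im=optics.get_image("wrist")[:,:,::-1];s=ctrl.get_state()
pickle.dump((c,im,s),open("w2.pkl","wb"));print(s["position"],s["qd"].round(2))
cv2.imwrite("pics/w2z.png",cv2.resize(im[100:295,280:500],None,fx=3.6,fy=3,interpolation=cv2.INTER_CUBIC) if 0 else cv2.resize(im[100:295,285:495],None,fx=3,fy=3,interpolation=cv2.INTER_CUBIC))
```

```text
[ 0.4812142  -0.16879505  0.2002578 ] [ 0.05 -0.    0.1   0.    0.06  0.01 -0.02]
```

View pics/w2z.png

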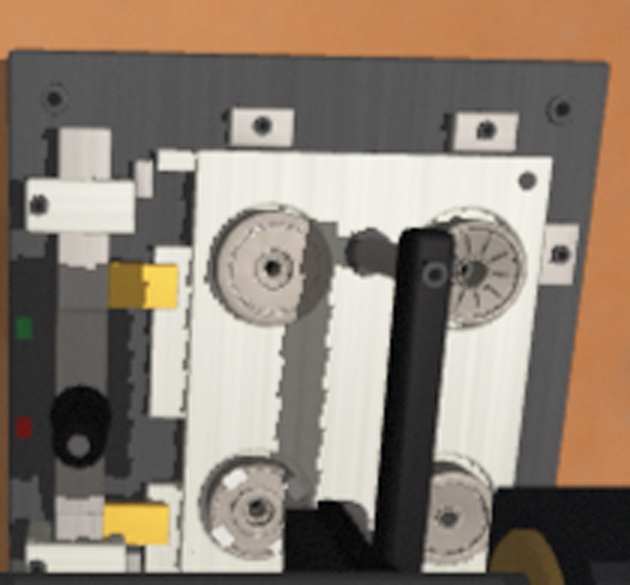

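Run:
```python
from h import *
import pickle
c,im,s=pickle.load(open("w2.pkl","rb"))
W=lambda u,v,z:onz("w",285+(u-1)/3,100+(v-1)/3,z,c)
d={k:W(*p,.0415) for k,p in dict(d0=(268,267),d1=(252,510),d2=(478,270),d3=(450,518)).items()}
for k in d: print(k,d[k])
a=d['d0']-d['d1'];print(np.linalg.norm(a),np.arctan2(-a[0],a[1]))
print("cross d0",W(272,268,.0415),"d1",W(257,511,.0415),"d3",W(449,519,.0415),"d2",W(473,271,.0415))
print("knob",W(78,441,.08));
print("marks",W(24,328,.022),W(24,427,.022))
print("bar end",W(424,229,.098),W(403,560,.098))
P=[W(10,52,.022),W(608,64,.022)];print(P,np.linalg.norm(P[0]-P[1]));a=P[1]-P[0];print(np.arctan2(a[1],a[0]))
print(ctrl.get_state()["position"])
```

```text
d0 [ 0.52966397 -0.12451983  0.0415    ]
d1 [ 0.53935933 -0.20298282  0.0415    ]
d2 [ 0.59406043 -0.1156898   0.0415    ]
d3 [ 0.60406488 -0.19600382  0.0415    ]
0.0790597311318247 0.12294274414233745
cross d0 [ 0.53094395 -0.12463653  0.0415    ] d1 [ 0.5410405  -0.20307727  0.0415    ] d3 [ 0.60381983 -0.19639067  0.0415    ] d2 [ 0.59260286 -0.1162221   0.0415    ]
knob [ 0.47892142 -0.17792894  0.08      ]
marks [ 0.45675744 -0.15787877  0.022     ] [ 0.46126174 -0.19151846  0.022     ]
bar end [ 0.55685942 -0.10515542  0.098     ] [ 0.57110523 -0.19307054  0.098     ]
[array([ 0.44090658, -0.07240925,  0.022     ]), array([ 0.62655583, -0.04778053,  0.022     ])] 0.18727578857447294
0.13189248852709193
[ 0.4812142  -0.16879505  0.2002578 ]
```

Run:
```python
from h import *
delta([.479,-.1775,.056],.131)
```

```text
turn [ 0.09 -0.19  0.7 ] shift [ -8.8  -3.7 144.2]
```

Emit:
{"name": "step_arm", "arguments": {
  "deltas": [
    [0,0,0.7,-9,-4,20,45],
    [0,0,0.7,-9,-4,45,45],
    [0,0,0.7,-9,-4,70,45],
    [0,0,0.7,-9,-4,90,45],
    [0,0,0.7,-9,-4,90,45],
    [0,0,0.7,-9,-4,90,45],
    [0,0,0.7,-9,-4,90,45],
    [0,0,0.7,-9,-4,90,45]
  ]
}}

```text
time: 2.2
position: [0.4761, -0.1868, 0.1113]
tool_rot: [2.087, 2.346, 0.0]
ft_force: [-0.1, -0.5, -0.0]
grip_width: 0.518
```

Run:
```python
from h import *
s=ctrl.get_state();print(s["time"],s["position"],s["qd"].round(2))
c=optics.get_calibration("wrist");im=optics.get_image("wrist")[:,:,::-1]
s=ctrl.get_state()
print(s["position"],s["qd"].round(2));delta([.479,-.1775,.056],.131)
cv2.imwrite("pics/w3.png",im)
import pickle;pickle.dump((c,im,s),open("w3.pkl","wb"))
print("proj knob",proj("w",[.479,-.1775,.08],c))
```

```text
2.2 [ 0.47612478 -0.18679143  0.11130404] [ 0.  0.  0.  0.  0. -0.  0.]
[ 0.47601805 -0.18671313  0.11114134] [-0.  0. -0.  0.  0. -0. -0.]
turn [ 0.05  0.05 -0.82] shift [ 8.8  4.  55.1]
proj knob [324.19025011 251.74334409]
```

View pics/w3.png

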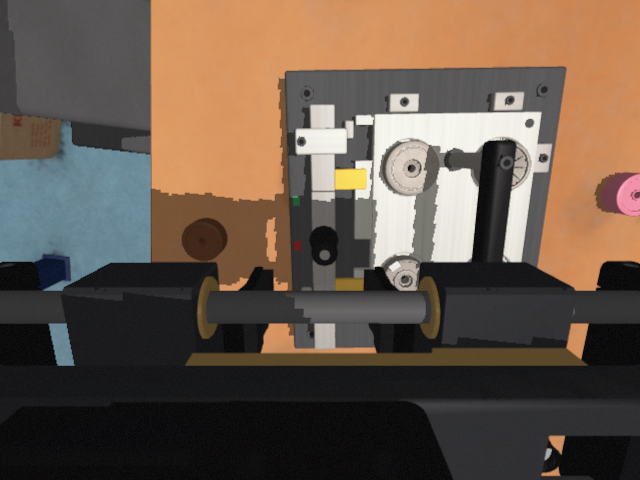

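Run:
```python
from h import *
import pickle
c,im,s=pickle.load(open("w3.pkl","rb"))
z=im[215:275,285:375];cv2.imwrite("pics/w3z.png",cv2.resize(z,None,fx=8,fy=8,interpolation=cv2.INTER_CUBIC))
print(onz("w",324,255.5,.08,c))
```

```text
[ 0.47916561 -0.17978742  0.08      ]
```

View pics/w3z.png

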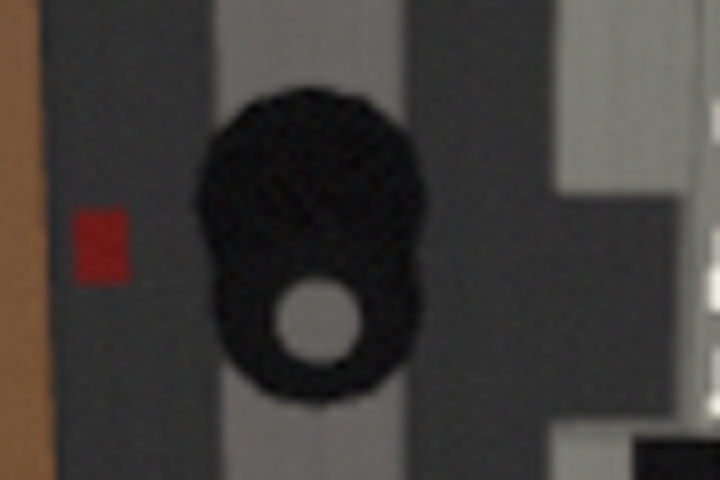

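Emit:
{"name": "step_arm", "arguments": {
  "deltas": [
    [0,0,-0.8,8,4,10,45],
    [0,0,-0.8,8,4,25,45],
    [0,0,-0.8,8,4,40,45],
    [0,0,-0.8,8,4,55,45],
    [0,0,-0.8,8,4,55,45],
    [0,0,-0.8,8,4,55,10],
    [0,0,-0.8,8,4,55,10],
    [0,0,-0.8,8,4,55,10]
  ],
  "newtons": 25
}}

```text
time: 3.25
position: [0.4791, -0.1783, 0.0561]
tool_rot: [2.071, 2.361, 0.0]
ft_force: [-0.8, 0.4, -0.1]
grip_width: 0.265
```

Emit:
{"name": "step_arm", "arguments": {
  "deltas": [
    [0,0,0,0,0,0,10],
    [0,0,0,0,0,0,10],
    [0,0,0,0,0,0,10],
    [0,0,0,0,0,0,10],
    [0,0,0,0,0,0,10],
    [0,0,0,0,0,0,10],
    [0,0,0,0,0,0,10],
    [0,0,0,0,0,0,10]
  ]
}}

```text
time: 4.25
position: [0.4789, -0.1783, 0.0559]
tool_rot: [2.071, 2.361, -0.0]
ft_force: [-2.1, -0.3, 4.6]
grip_width: 0.172
```

Emit:
{"name": "step_arm", "arguments": {
  "deltas": [
    [0,0,0,4,0,0,10],
    [0,0,0,8,0,0,10],
    [0,0,0,12,0,0,10],
    [0,0,0,16,0,0,10],
    [0,0,0,20,0,0,10],
    [0,0,0,22,0,0,10],
    [0,0,0,22,0,0,10],
    [0,0,0,22,0,0,10]
  ]
}}

```text
time: 5.25
position: [0.4759, -0.1562, 0.0558]
tool_rot: [2.071, 2.362, -0.0]
ft_force: [-2.1, -1.2, 6.6]
grip_width: 0.178
```

Emit:
{"name": "step_arm", "arguments": {
  "deltas": [
    [0,0,0,1,0,0,10],
    [0,0,0,2,0,0,10],
    [0,0,0,3,0,0,10],
    [0,0,0,4,0,0,10],
    [0,0,0,4,0,0,10],
    [0,0,0,4,0,0,10],
    [0,0,0,4,0,0,10],
    [0,0,0,4,0,0,10]
  ]
}}

```text
time: 6.25
position: [0.4757, -0.1544, 0.0559]
tool_rot: [2.071, 2.359, -0.002]
ft_force: [0.2, -7.4, 3.1]
grip_width: 0.173
```

Run:
```python
from h import *
cv2.imwrite("pics/w4.png",optics.get_image("wrist")[:,:,::-1])
s=ctrl.get_state();print(s["time"],s["position"],s["ft_force"],s["torque"],s["grip_width"])
```

```text
6.3 [ 0.47570998 -0.15442209  0.05586794] [-0.23956147 -6.37863613  4.46341048] [-1.41555833 -0.0460954   0.02075103] 0.17354381433554122
```

View pics/w4.png

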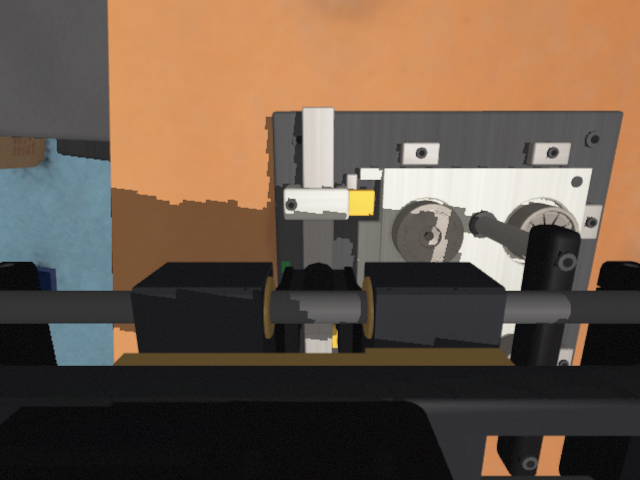

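Emit:
{"name": "step_arm", "arguments": {
  "deltas": [
    [0,0,0,2,0,0,45],
    [0,0,0,2,0,0,45],
    [0,0,0,2,0,0,45],
    [0,0,0,2,0,-20,50],
    [0,0,0,2,0,-60,60],
    [0,0,0,-2,20,-100,60],
    [0,0,0,-10,50,-125,60],
    [0,0,0,-30,70,-130,60]
  ]
}}

```text
time: 7.3
position: [0.5512, -0.1716, 0.1879]
tool_rot: [2.066, 2.362, 0.004]
ft_force: [0.5, -0.4, -0.1]
grip_width: 0.682
```

Emit:
{"name": "step_arm", "arguments": {
  "deltas": [
    [0,0,0,-5,10,0,60],
    [0,0,0,-10,15,0,60],
    [0,0,0,-10,15,0,60],
    [0,0,0,-10,15,0,60],
    [0,0,0,-10,15,0,60],
    [0,0,0,-10,15,0,60],
    [0,0,0,-10,15,0,60],
    [0,0,0,-10,15,0,60]
  ]
}}

```text
time: 8.3
position: [0.5648, -0.1809, 0.1856]
tool_rot: [2.072, 2.362, -0.0]
ft_force: [-0.0, 0.6, -0.3]
grip_width: 0.687
```

Run:
```python
from h import *
import pickle
c=optics.get_calibration("wrist");im=optics.get_image("wrist")[:,:,::-1];cv2.imwrite("pics/w5.png",im)
s=ctrl.get_state();print(s["time"],s["position"],s["qd"].round(2),s["ft_force"])
pickle.dump((c,im,s),open("w5.pkl","wb"))
sc=optics.get_image("scene")[175:280,300:440,::-1];cv2.imwrite("pics/sc5.png",cv2.resize(sc,None,fx=5,fy=5,interpolation=cv2.INTER_CUBIC))
```

```text
8.35 [ 0.56481811 -0.18097     0.18559469] [ 0. -0.  0.  0. -0.  0. -0.] [-0.57930183  0.07763549 -0.31423068]
```

View pics/w5.png

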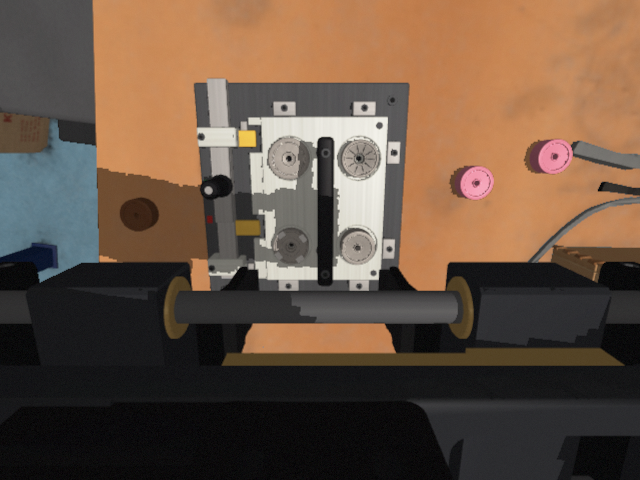

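View pics/sc5.png

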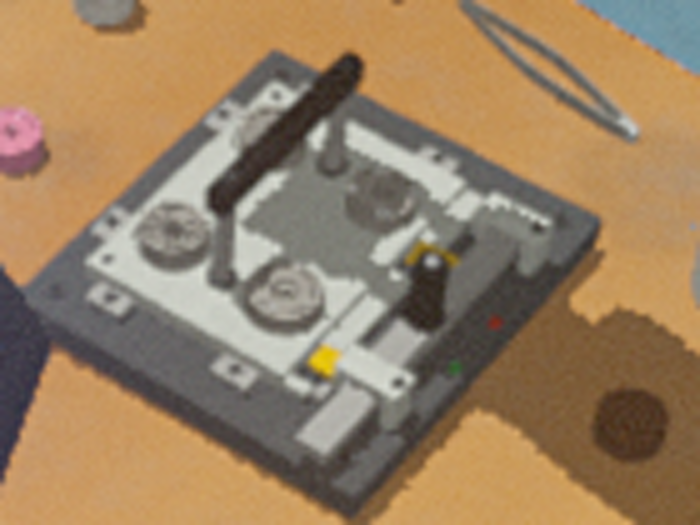

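The bar has moved. The tongues now stand in the notches, with the knob top at about (208,189). The whole handle is visible, with its rivets at about (325,153) and (325,274). I'll measure it.

Run:
```python
from h import *
import pickle
c,im,s=pickle.load(open("w5.pkl","rb"))
z=im[75:290,185:415];cv2.imwrite("pics/w5z.png",cv2.resize(z,None,fx=2.75,fy=2.75,interpolation=cv2.INTER_CUBIC))
b=im[125:300,305:350];m=(b.max(2)<60).astype(np.uint8)
n,l,st,ce=cv2.connectedComponentsWithStats(m);i=1+np.argmax(st[1:,4]);print(st[i],ce[i])
for r in range(135,262,18):
    k=np.where((im[r,310:345].max(1)<60))[0];print(r,310+k.min(),310+k.max())
r=[onz("w",325.5,153.5,.098,c),onz("w",325,274.5,.098,c)];print(r,sum(r)/2,np.linalg.norm(r[0]-r[1]),np.arctan2(-(r[0]-r[1])[0],(r[0]-r[1])[1]))
print("knob",onz("w",208,189,.08,c))
```

```text
[  11   12   17  150 2060] [19.67038835 90.1592233 ]Traceback (most recent call last):
  File "<stdin>", line 8, in <module>
    return umr_minimum(a, axis, None, out, keepdims, initial, where)
ValueError: zero-size array to reduction operation minimum which has no identity
```

View pics/w5z.png

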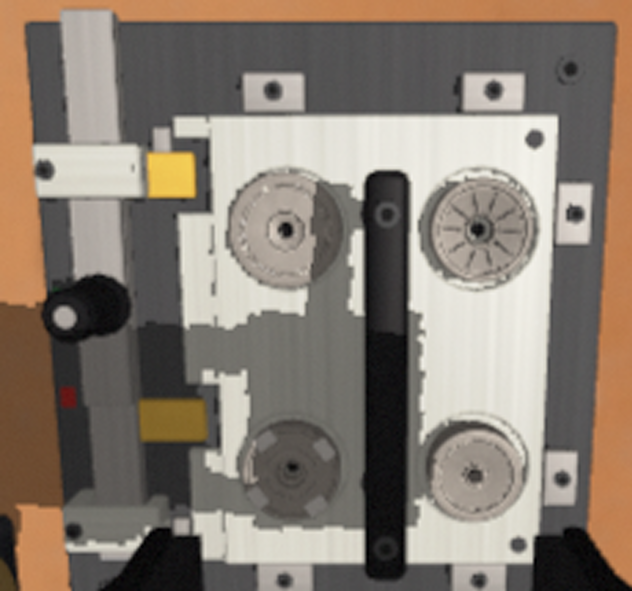

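Run:
```python
from h import *
import pickle
c,im,s=pickle.load(open("w5.pkl","rb"))
r=[onz("w",325.4,152.5,.098,c),onz("w",324.8,274.3,.098,c)];print(r,sum(r)/2,np.linalg.norm(r[0]-r[1]),np.arctan2(-(r[0]-r[1])[0],(r[0]-r[1])[1]))
k=onz("w",185+64/2.75,75+317/2.75,.08,c);print("knob",k)
m=sum(r)/2;yy=np.array([-np.sin(.13),np.cos(.13),0]);xx=np.array([np.cos(.13),np.sin(.13),0]);print((k-m)@xx,(k-m)@yy)
for t in ((287,230),(480,229),(292,467),(476,475)): print(onz("w",185+t[0]/2.75,75+t[1]/2.75,.0415,c))
delta([m[0],m[1],.071],.13,s)
```

```text
[array([ 0.56168625, -0.11572591,  0.098     ]), array([ 0.57349706, -0.20558267,  0.098     ])] [ 0.56759165 -0.16065429  0.098     ] 0.09062964006458521 0.13069118368784394
knob [ 0.47602634 -0.15562796  0.08      ]
-0.09014109310277925 0.01685391102333663
[ 0.53255834 -0.12485837  0.0415    ]
[ 0.59273385 -0.11663815  0.0415    ]
[ 0.54273298 -0.20145856  0.0415    ]
[ 0.60419312 -0.19616674  0.0415    ]
turn [0.   0.01 0.04] shift [ 19.8   5.4 114.6]
```

Emit:
{"name": "step_arm", "arguments": {
  "deltas": [
    [0,0,0,20,5.4,10,60],
    [0,0,0,20,5.4,40,60],
    [0,0,0,20,5.4,75,50],
    [0,0,0,20,5.4,100,45],
    [0,0,0,20,5.4,114,45],
    [0,0,0,20,5.4,114,45],
    [0,0,0,20,5.4,114,30],
    [0,0,0,20,5.4,114,25]
  ],
  "newtons": 45
}}

```text
time: 9.4
position: [0.5685, -0.1606, 0.0728]
tool_rot: [2.07, 2.36, 0.001]
ft_force: [-0.7, 0.1, 0.3]
grip_width: 0.371
```

Run:
```python
from h import *
s=ctrl.get_state();print(s["time"],s["position"],s["ft_force"],s["grip_width"])
delta([.5676,-.1607,.071],.1305,s)
im=optics.get_image("wrist")[:,:,::-1];cv2.imwrite("pics/w6.png",im)
```

```text
9.4 [ 0.56847514 -0.16060754  0.07278754] [-0.68919271  0.14206861  0.26531764] 0.3710185805839879
turn [0.11 0.06 0.01] shift [ 0.  -0.9  1.8]
```

View pics/w6.png

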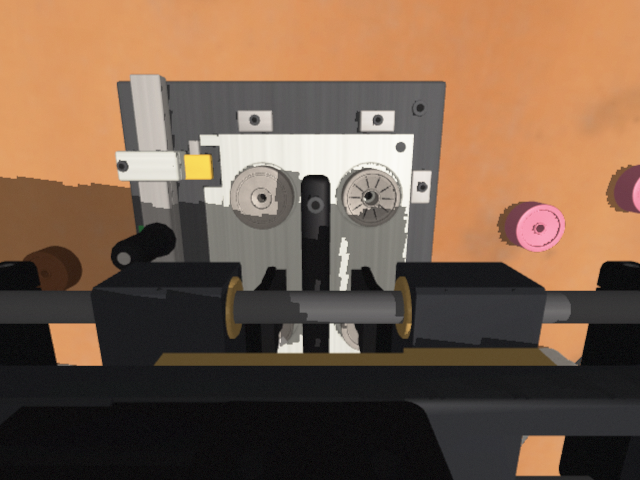

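The bar (centred at column 316) lies between the fingers, whose inner edges are at about 272 and 362. I'll close on it gently.

Emit:
{"name": "step_arm", "arguments": {
  "deltas": [
    [0,0,0,0,-0.4,0,20],
    [0,0,0,0,-0.4,0,16],
    [0,0,0,0,-0.4,0,14],
    [0,0,0,0,-0.4,0,12],
    [0,0,0,0,-0.4,0,8],
    [0,0,0,0,-0.4,0,5],
    [0,0,0,0,-0.4,0,5],
    [0,0,0,0,-0.4,0,5]
  ],
  "newtons": 45
}}

```text
time: 10.45
position: [0.5672, -0.1604, 0.0715]
tool_rot: [2.071, 2.362, 0.0]
ft_force: [0.6, -0.0, -0.2]
grip_width: 0.133
```

Run:
```python
from h import *
s=ctrl.get_state();print(s["time"],s["position"],s["tool_rot"],s["ft_force"],s["torque"],s["grip_width"]*87)
```

```text
10.45 [ 0.56724734 -0.16043328  0.07149689] [2.07143898e+00 2.36178903e+00 3.57380743e-05] [ 0.59061799 -0.01182059 -0.24606972] [-0.00755891 -0.19762619  0.04696909] 11.593440779411617
```

Emit:
{"name": "step_arm", "arguments": {
  "deltas": [
    [0,0,0,0,0,0,5],
    [0,0,0,0,0,-1,5],
    [0,0,0,0,0,-3,5],
    [0,0,0,0,0,-5,5],
    [0,0,0,0,0,-7,5],
    [0,0,0,0,0,-9,5],
    [0,0,0,0,0,-10,5],
    [0,0,0,0,0,-10,5]
  ]
}}

```text
time: 11.45
position: [0.5672, -0.1605, 0.0817]
tool_rot: [2.071, 2.362, -0.0]
ft_force: [-0.5, 0.0, -8.3]
grip_width: 0.132
```

Run:
```python
from h import *
s=ctrl.get_state();print(s["time"],s["position"],s["tool_rot"],s["ft_force"],s["torque"],s["grip_width"]*87)
cv2.imwrite("pics/w7.png",optics.get_image("wrist")[:,:,::-1])
sc=optics.get_image("scene")[155:280,280:440,::-1];cv2.imwrite("pics/sc7.png",cv2.resize(sc,None,fx=4.7,fy=4.7,interpolation=cv2.INTER_CUBIC))
```

```text
11.45 [ 0.56723406 -0.16045695  0.08166895] [ 2.07144118e+00  2.36166022e+00 -3.41001881e-05] [-0.45771611  0.03984762 -8.26535588] [-0.05043513 -0.08911339 -0.02887768] 11.451902099841337
```

View pics/w7.png

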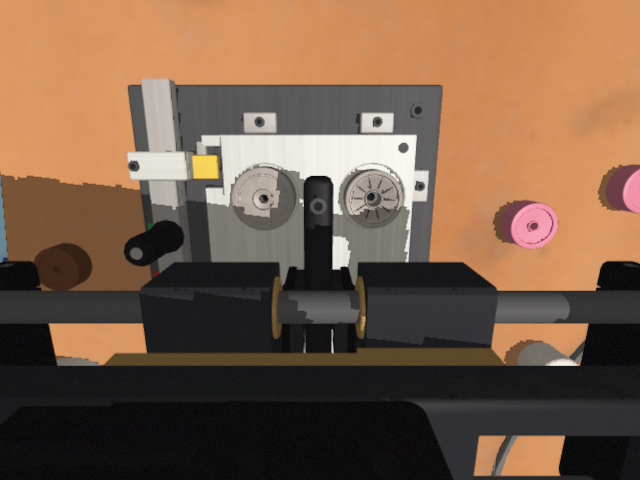

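View pics/sc7.png

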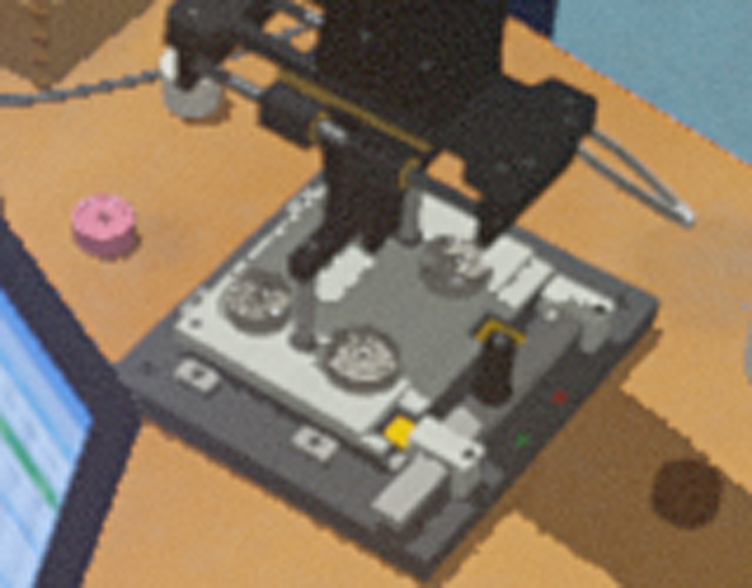

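The 10 mm lift is free: 8.3 N matches the loaded weight, there is no moment, and the carrier is level with its discs seated. I'll go on smoothly.

Emit:
{"name": "step_arm", "arguments": {
  "deltas": [
    [0,0,0,0,0,-2,5],
    [0,0,0,0,0,-6,5],
    [0,0,0,0,0,-12,5],
    [0,0,0,0,0,-19,5],
    [0,0,0,0,0,-26,5],
    [0,0,0,0,0,-33,5],
    [0,0,0,0,0,-39,5],
    [0,0,0,0,0,-42,5]
  ]
}}

```text
time: 12.55
position: [0.5674, -0.1605, 0.1241]
tool_rot: [2.071, 2.361, 0.0]
ft_force: [-0.3, 0.1, -7.9]
grip_width: 0.137
```

Emit:
{"name": "step_arm", "arguments": {
  "deltas": [
    [0,0,0,0,0,-4,5],
    [0,0,0,0,0,-11,5],
    [0,0,0,0,0,-19,5],
    [0,0,0,0,0,-27,5],
    [0,0,0,0,0,-35,5],
    [0,0,0,0,0,-42,5],
    [0,0,0,0,0,-46,5],
    [0,0,0,0,0,-48,5]
  ]
}}

```text
time: 13.55
position: [0.5672, -0.1604, 0.1718]
tool_rot: [2.071, 2.362, -0.0]
ft_force: [-0.7, 0.1, -7.8]
grip_width: 0.135
```

Emit:
{"name": "step_arm", "arguments": {
  "deltas": [
    [0,0,0,0,0,0,5],
    [0,0,0,0,0,0,5],
    [0,0,0,0,0,0,5],
    [0,0,0,0,0,0,5],
    [0,0,0,0,0,0,5],
    [0,0,0,0,0,0,5],
    [0,0,0,0,0,0,5],
    [0,0,0,0,0,0,5]
  ]
}}

```text
time: 14.55
position: [0.5672, -0.1604, 0.1716]
tool_rot: [2.071, 2.362, -0.0]
ft_force: [0.1, -0.2, -6.9]
grip_width: 0.131
```

Run:
```python
from h import *
s=ctrl.get_state();print(s["time"],s["position"],s["tool_rot"],s["qd"].round(3),s["ft_force"],s["torque"],s["grip_width"]*87)
cv2.imwrite("pics/w8.png",optics.get_image("wrist")[:,:,::-1])
sc=optics.get_image("scene")[:,:,::-1];cv2.imwrite("pics/sc8.png",sc);cv2.imwrite("pics/sc8z.png",cv2.resize(sc[135:285,280:460],None,fx=4,fy=4,interpolation=cv2.INTER_CUBIC))
```

```text
14.55 [ 0.56719845 -0.16043246  0.17158565] [ 2.07144562e+00  2.36177390e+00 -1.35081701e-04] [ 0.001  0.002 -0.002  0.     0.     0.001 -0.   ] [ 0.12606226 -0.23953276 -6.90201793] [-0.05532325 -0.13968572  0.05870973] 11.416255643863984
```

View pics/w8.png

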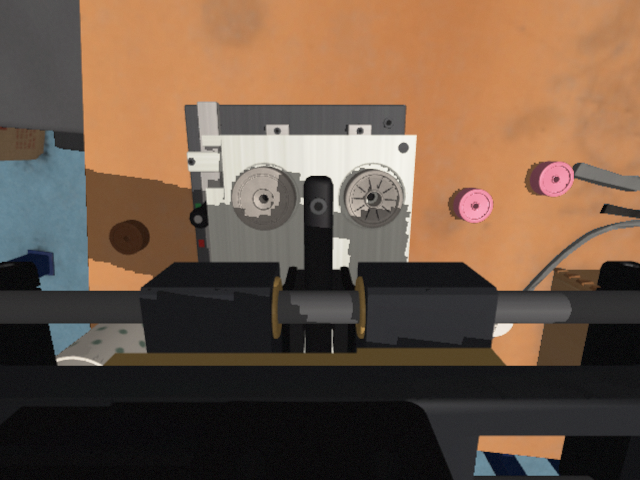

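View pics/sc8z.png

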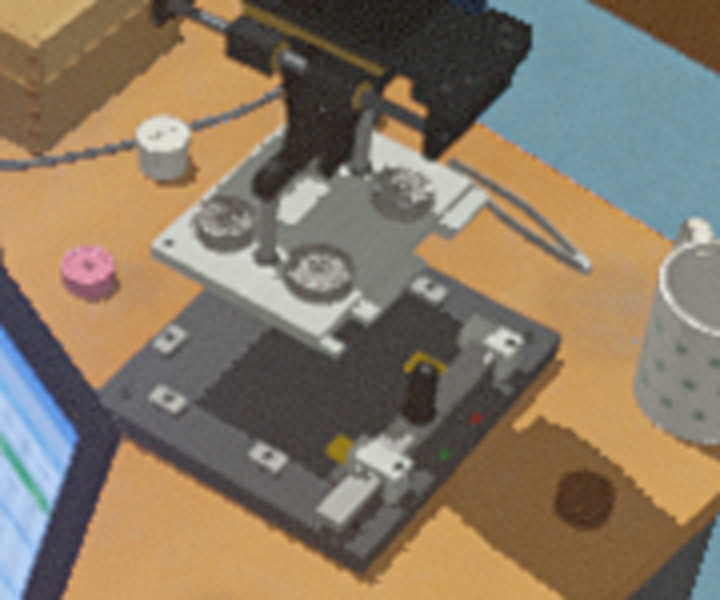

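View pics/sc8.png

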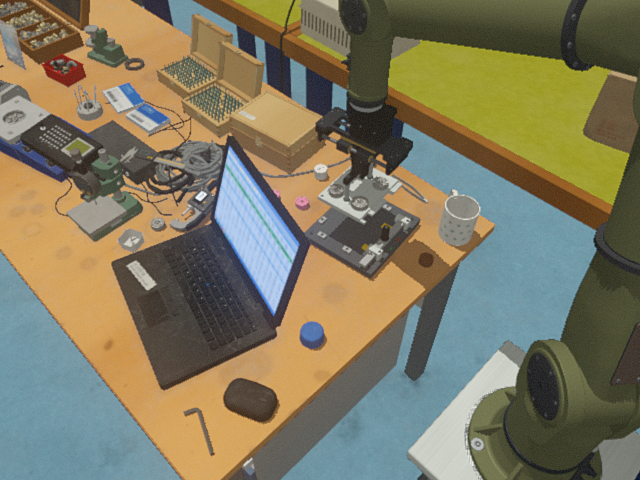

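The carrier hangs 100 mm up over the dock, level and steady, with its discs in their pockets. The bar is still released, and nothing else in view has moved.

```bash
python3 -c "
from bench import ctrl
print(ctrl.close_job())"
```

```text
the job is handed in; nothing more can be done
None
```

The job is handed in after about 15 s of the 42 s allowed. The bar is released, and the carrier is held by its handle about 10 cm above its seat.

- **Bar:** I gripped the knob and slid it about 24 mm to the release stop, where the force rose to about 7 N. Afterwards the knob measured 17 mm to the left of the handle's middle, and both tongues stood in the notches. In the picture the lower tongue looked slightly off-centre in its notch, but the carrier lifted without catching. It was still released in the last pictures.
- **Lift:** I gripped the handle's middle at 45 N (bar measured 11.4 mm) and lifted straight up 100 mm. There was no sideways load, and the weight read about 7–8 N. A first 10 mm trial lift was free and level.
- **Final state:** The carrier hangs level and at rest over the dock. Three discs are visible lying in their pockets; the gripper hid the fourth in the last pictures. The bystanders and look-alikes I could see had not moved.

One mistake along the way: after the first approach I corrected for what was only the arm still settling. That put the tool about 9 mm off the knob, and I re-measured and fixed it before lowering.

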